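# Put the bottle away behind the folding door

## Robot

A 6-joint arm with a two-finger parallel gripper is mounted at the origin on a cart in front of the work surface, level with it; the furniture and walls round the work are solid. World frame = base frame: x ahead of the robot, y to its left, z up, the work surface at z = 0. Lengths are in mm, angles in rad, forces in N, time in s.
With the tool pointing down it reaches from about 350 to 875 mm from the base axis. Payload 4.2 kg.
Tool frame: the origin (TCP) lies at the very end of the fingers, on their centre line; the grasp point (between the pads) lies 19 mm behind it; z points along the fingers, y is the line along which they close (so a half turn about z gives the same grasp; the last joint's range is limited). The gripper opens to 87 mm and grips with 3 to 60 N. Pads are 19 mm wide; open, the fingers measure 117 mm over their backs; the gripper's body (75 mm by 190 mm) begins 51 mm behind the grasp point.
Start: joints at [-1.062, 0.385, 0.008, 0, -1.194, -0.259], TCP at [154.523, -605.576, 222.55] pointing down, gripper open.
Joint ranges: [-3.14, 3.14], [-1.21, 2.06], [-1.07, 1.41], [-3.16, 2.05], [-2.99, -0.16], [-3.1, 3.1]. Speed limits (rad/s): [2.79, 2.79, 3.14, 3.14, 3.14, 3.14].

## Interface

Orientations are given as a unit quaternion [x, y, z, w].
In Python, from plant import status, viewer, robot, boxes_of gives the robot as it stands.
- The arm moves only by the tool send_rows, never from a script. Its argument "commands" is a list of rows, each a list of 3 entries, a list of its own where there are three numbers: the turn, a rotation vector about the tool's x, y, z in degrees, then the shift along the tool's x, y, z in mm, then the finger opening in mm, from 0 to 87. A call has 1 to 10 rows; each row shifts and turns the commanded pose from where the row before left it, along the tool's axes as they then stand; what a row does not reach is not made up. A row lasts 1/12 s, in which the tool goes at most 41.7 mm and 7.16 degrees, less where a joint would pass 70% of its speed; a pose out of reach is approached as far as the arm can. A call is refused whole if a number of a shift passes 41.7 or a number of a turn 7.16, either way. A call with a gripper value outside its range is refused whole. The fingers move at their own pace and stop on an object; "squeeze" is the grip in N (left out, the last holds). Time passes only in rows, so rows that do not move let the fingers close. It gives the time, the measured TCP pose, the force, the opening and the grip force at its end, in the units of the state.
- status.get_state(): the state, without advancing time (a new reading comes with each control period).
- viewer.read_camera(name): name is "side" or "top" or "wrist"; returns the picture (420x560x3 uint8, blue, green, red); there is no depth.
- viewer.get_calibration(name): a dict with "fx", "fy", "cx", "cy" (pixels), "camera_from_world" (4x4, takes a point from world to camera coordinates). Camera axes: x right, y down, z forward; pixel columns grow to the right and rows downward; lengths in mm; the calibration is good to about 2 mm. A picture is of the moment at which its call begins: read the wrist's pose just before it. get_calibration takes no time and is no camera call; for the wrist camera it gives the pose at the moment of the call.
- robot.hand_in(): hands the job in; it is judged then, once.
Trained networks look in the newest picture that a camera, given by its name, has taken for a name from the list of things; names that differ only in an ending like _2 or _b are one class to them, and where a whole thing is asked for, a point or a joint stands for the part that bears it (a point fixed in the world has none). Each returns a list of dicts, best first, with "conf" (0 to 1); they miss things now and then, are a little off and sometimes report something else, mostly with a low value. They report only what shows in the picture. A call takes as long as a camera call. They do not tell look-alikes from the thing itself.
- boxes_of(camera, thing): "box" ([centre column, centre row, width, height] in pixels, round what is visible of it).
The state is a dict: "time": time; "joint_positions": joint angles; "joint_velocities": joint speeds; "joint_efforts": joint torques, N m; "eef_pos": TCP position; "tool_rot": TCP orientation; "force": force on the tool from outside, world axes, zero at the start; "wrist_torque": the same for the moment, N m; "width": finger opening in mm; "grip_force": force on a finger pad.
Only numpy, scipy, OpenCV 4.12 (cv2) and the standard library are available. Lean on these libraries where they do the work, as an engineer would, in place of code of your own. Each camera call takes 0.05 s, during which the arm holds its last target. There are 200 camera calls.

## Task

Put the small glass bottle away in the cupboard with the folding door: stand it upright in the tray inside that is still empty. It stands in the way of the door, so first set it aside on the worktop, then pull the door by its handle until it is folded fully open, and leave it open. The door must not push the bottle, the bottle must not tip over, and leave the jar and the other things where they are.

Things in the scene. Friction and masses are not known exactly. Their poses are not given: they have to be found in the camera images.
- cupboard: Plywood bench cupboard, fixed, 414 mm wide (y), 250 deep (x), 228 high. Origin: middle of its front lower edge, on the worktop; x points into it, y to its left, z up. Inner floor at z 30. Side walls 12 mm thick, inner faces at y +-195; back wall's face at x 238. A top board (z 213 to 227) covers all from x 147 back, so things inside are reached only with the tool leaning, wrist towards the robot.
- opening (a point): Middle of the foot of the cupboard's front opening (z 30 of the cupboard; same axes as the cupboard). The opening is 390 mm wide and leans back 40 degrees from vertical: from here 240 mm up the slope to (x 154, z 214 of the cupboard). Bifold door: two clear panels in aluminium frames, each 195 mm wide, 214 mm along the slope, 12 mm thick.
- door_b: Left door panel. Origin on the fold line (its hinge to the right panel), half-way up the slope; +y runs along it to its free edge, which follows the track. When pulled, the fold comes out up to 195 mm along the face's normal (forward and up), over the worktop in front; the bottle is clear of it from 150 mm in front of the cupboard. Both panels stack at the right, within 50 mm of the right jamb.
- door (a joint): Angle of the right door panel about its hinge on the right (-y) jamb, rad: 0 closed (at the start), grows as it is pulled out, 1.45 the end stop (fully folded). Moves with 2 to 6 N at the handle and stays where it is left. The left panel follows by itself.
- door_hinge (a point): Point on the right panel's hinge line (right jamb, at x 71, y -195, z 127 mm of the cupboard), half-way up the slope. Frame of the right panel: z runs up the slope along the hinge line, -x is the panel's outward normal, +y runs along the panel from hinge to fold. Pulling open turns the panel about +z.
- door_handle (a point): Middle of the door's dark steel bar handle, on the right panel beside the fold: round bar 12 mm thick, 110 mm long, running up the slope (panel z), 34 mm clear gap behind it. In the panel's frame it lies at (-46, 167, 0) mm from door_hinge; it moves on that arc. Same frame as door_hinge.
- bottle: The small glass bottle to be put away: round clear to whitish glass body 57 mm in diameter, 118 mm high with its blue cap; grasp the body across, 30 to 65 mm above its base. Origin at the centre of its base, z up. About 0.19 kg.
- tray_empty: Low square grey tray, fixed on the cupboard's floor, empty: 92 x 92 mm outside, 84 mm inside, rim 12 mm high, floor 4 mm thick. Origin at the centre of its underside (z 30 of the cupboard). Either the left or the right tray of two.
- tray_jar: The other tray, same size, in which the jar stands.
- jar: White screw-top jar, 64 mm in diameter, 82 mm high, standing in its tray. Origin at the centre of its base. Not to be disturbed.
- carton: Small dark blue carton lying on the worktop to the right in front of the cupboard, 62 x 110 x 50 mm (x, y, z). Origin at the centre of its base. Bystander.
- tape: Roll of brown packing tape lying flat to the left of the cupboard, fixed, 106 mm across, 48 mm high. Origin at the centre of its base. Bystander.
- flask: Green flask with a dark blue cap, standing on the worktop to the left of the cupboard, 69 x 85 x 218 mm. Origin at the centre of its base. Bystander.
There are look-alikes about, which are no part of the job. Leave any pink look-alike of the bottle alone.

How it is judged (in metres and radians):
On the way:
1. the door is folded open (joint over 1.25 rad) while the bottle stands upright on the worktop (value of joint door above 1.25 rad and height (world z) of bottle below 0.015 m and angle between bottle's own z axis and vertical below 0.15 rad), for 0.2 s.
At the end, for the whole second after the job is handed in: The door is folded open (joint over 1.25 rad); the bottle stands at rest and upright (within 0.1 rad) on the floor of the empty tray, within 22 mm of its centre and not on the rim; the jar stands upright in its own tray (value of joint door above 1.25 rad and horizontal distance between bottle and tray_empty below 0.022 m and z of bottle in the frame of tray_empty below 0.009 m and angle between each of bottle, jar's own z axis and vertical below 0.1 rad and linear speed of bottle below 0.02 m/s and horizontal distance between jar and tray_jar below 0.022 m); the robot touches nothing.
It fails at once if the door or cupboard pushes the bottle while it stands on the worktop (contact force between cupboard and bottle above 0.5 N and contact force between the fingers and bottle below 0.1 N and height (world z) of bottle below 0.015 m).
It fails at once if the bottle tips (over 0.5 rad) (angle between bottle's own z axis and vertical above 0.5 rad).
It fails at once if the jar is shifted over 20 mm (distance of jar from where it was at the start of the episode above 0.02 m).
It fails at once if a bystander is shifted over 30 mm (distance of any of carton, flask from where it was at the start of the episode above 0.03 m).
It also fails if it takes over 67 s, if anything falls off the work surface, if the arm or the gripper's body presses on something with over 40 N, if the wrist force passes 120 N, or if a joint passes its speed limit or range.

## Working session

There is one attempt and no reset: what is moved stays moved. The work goes in short steps, Python scripts to look and compute and a tool call to move; the robot and the scene stay as the last step left them, time stands still between calls to the robot, and variables do not carry over. Pictures are saved under pics/ and viewed, at most 11 in all, crops included, and the job is handed in when it is done.

Besides the shell and the picture viewer there is one more tool, called after ">>>" as name([rows], argument=value, ...), one row to a line, values as JSON. send_rows: Moves the arm, as the interface text tells. Its arguments: {"type":"object","properties":{"commands":{"type":"array","items":{"type":"array"}},"squeeze":{"type":"number"}},"required":["commands"]}

```bash
ls; mkdir -p pics
cat > h.py <<'E'
import numpy as np, cv2
from plant import status, viewer, robot, boxes_of
from scipy.spatial.transform import Rotation as R
E
python3 - <<'E'
from h import *
s=status.get_state();print(s)
for c in ("side","top"):
    im=viewer.read_camera(c);cv2.imwrite(f"pics/{c}0.png",im)
    k=viewer.get_calibration(c);print(c,k["fx"],k["fy"],k["cx"],k["cy"],np.round(k["camera_from_world"],3).tolist())
    for t in ["cupboard","bottle","jar","tray_empty","door_handle","carton","flask","tape","door_b"]:
        print(t,[(np.round(b["box"]).astype(int).tolist(),round(b["conf"],2)) for b in boxes_of(c,t)])
a=[cv2.imread(f"pics/{c}0.png") for c in("side","top")]
E
```

```text
pics
{'time': 0.0, 'joint_positions': array([-1.06241368e+00,  3.85574082e-01,  6.62752350e-03, -5.10981250e-04,
       -1.19402260e+00, -2.58594661e-01]), 'joint_velocities': array([ 8.08532613e-04, -1.99237890e-04,  1.50386173e-03, -1.10715976e-03,
        8.77532115e-04,  2.43182488e-05]), 'joint_efforts': array([ 1.41848082e-03, -3.90661919e+01,  1.87402439e+01,  4.21969593e+00,
        1.10295473e-02, -1.91135400e-04]), 'eef_pos': array([ 154.36417989, -605.00758859,  221.44792841]), 'tool_rot': array([-1.24475948e-01,  9.92222002e-01,  1.09635504e-03, -1.86272563e-04]), 'force': array([-0.46963527,  0.75106423, -0.38369332]), 'wrist_torque': array([-0.00687597, -0.01211397,  0.01844703]), 'grip_force': 0.0, 'width': 87.2814129364837}
side 437.5174642156016 437.5174642156016 295.79374457666694 208.94435632727914 [[-0.988, 0.155, 0.02, 547.42], [0.095, 0.696, -0.711, 59.418], [-0.125, -0.701, -0.703, 1601.294], [0.0, 0.0, 0.0, 1.0]]
cupboard [([289, 212, 82, 119], 0.62)]
bottle [([310, 191, 15, 31], 0.89)]
jar []
tray_empty [([300, 209, 65, 58], 0.66)]
door_handle [([287, 197, 88, 83], 0.87), ([307, 160, 27, 25], 0.26)]
carton [([306, 160, 26, 28], 0.79), ([288, 196, 78, 84], 0.21)]
flask [([288, 309, 28, 69], 0.59)]
tape [([328, 261, 30, 35], 0.82)]
door_b [([300, 208, 66, 60], 0.9), ([291, 195, 84, 75], 0.8)]
top 534.899532324894 534.899532324894 279.4881635110768 214.58137769556473 [[-0.131, -0.991, 0.014, -4.455], [-0.77, 0.093, -0.631, 509.28], [0.625, -0.093, -0.775, 1532.667], [0.0, 0.0, 0.0, 1.0]]
cupboard [([280, 199, 134, 133], 0.89), ([265, 218, 64, 78], 0.34)]
bottle [([318, 245, 13, 27], 0.64)]
jar []
tray_empty []
door_handle [([287, 215, 113, 90], 0.64)]
carton [([377, 251, 37, 27], 0.93)]
flask [([157, 213, 32, 49], 0.64)]
tape [([221, 260, 35, 33], 0.57)]
door_b [([289, 213, 108, 86], 0.88), ([264, 219, 65, 78], 0.75)]
```

Run:
```python
import cv2,numpy as np
a=cv2.imread("pics/side0.png")[120:360,200:400];b=cv2.imread("pics/top0.png")[120:300,130:430]
cv2.imwrite("pics/sidec.png",cv2.resize(a,None,fx=2.5,fy=2.5,interpolation=2));cv2.imwrite("pics/topc.png",cv2.resize(b,None,fx=2.6,fy=2.6,interpolation=2))
```

```text
(no output)
```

View pics/sidec.png

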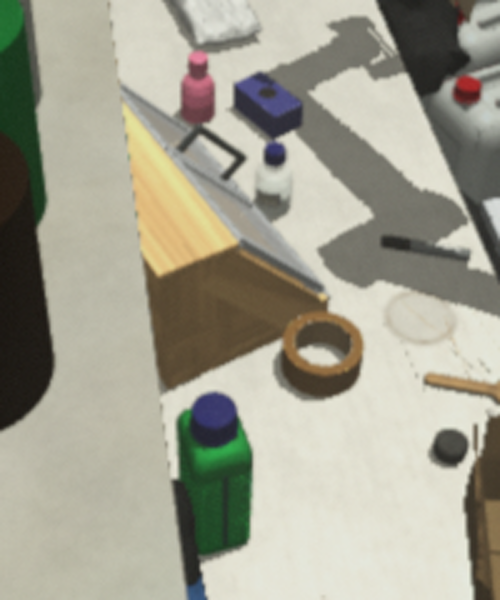

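View pics/topc.png

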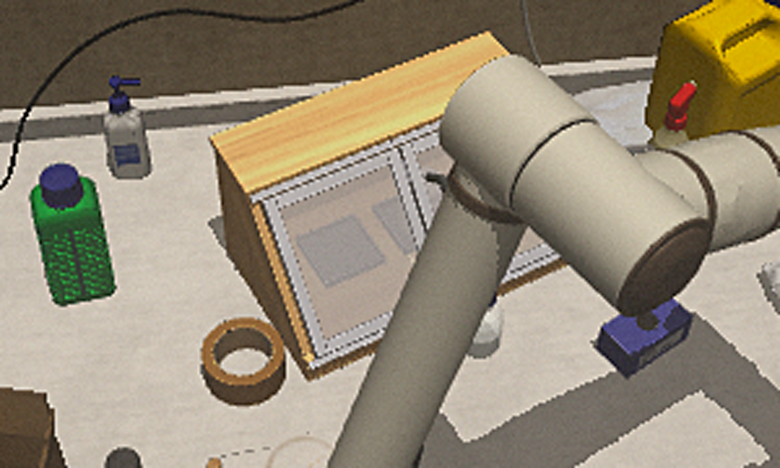

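Side picture: the clear bottle with a blue cap is at (310,191), and the pink look-alike is at (279,155). Only the clear one fits the description. The top picture shows one grey, empty tray to the left through the door at about (261,216). The arm hides the right part. Next I fit the cupboard pose.

```bash
cat >> h.py <<'E'
def proj(c,P,k=None):
    k=k or viewer.get_calibration(c);T=np.array(k["camera_from_world"]);q=np.atleast_2d(P)@T[:3,:3].T+T[:3,3]
    return np.c_[k["fx"]*q[:,0]/q[:,2]+k["cx"],k["fy"]*q[:,1]/q[:,2]+k["cy"]]
def ray(c,uv,z):
    k=viewer.get_calibration(c);T=np.array(k["camera_from_world"]);d=T[:3,:3].T@[(uv[0]-k["cx"])/k["fx"],(uv[1]-k["cy"])/k["fy"],1];o=-T[:3,:3].T@T[:3,3]
    return o+d*(z-o[2])/d[2]
def c2w(p,P):
    c,s=np.cos(p[2]),np.sin(p[2]);P=np.atleast_2d(P);return np.c_[p[0]+c*P[:,0]-s*P[:,1],p[1]+s*P[:,0]+c*P[:,1],P[:,2]]
E
cat > fit.py <<'E'
from h import *
from scipy.optimize import least_squares
L=[("side",(330.8,238.8),(0,207,0)),("side",(267.2,275.2),(250,207,0)),("side",(264,230),(250,207,227)),("side",(295.2,217.2),(147,207,227)),
("top",(250,265),(0,207,0)),("top",(225,195),(147,207,227)),("top",(211.5,173.8),(250,207,227)),("top",(318.5,132.7),(250,-207,227))]
K={c:viewer.get_calibration(c) for c in("side","top")}
f=lambda p:np.concatenate([(proj(c,c2w(p,P),K[c])-uv).ravel() for c,uv,P in L])
r=least_squares(f,[600,0,-.3],loss="soft_l1");print(r.x,np.round(f(r.x).reshape(-1,2),1).tolist())
for c,uv in(("side",(310,206)),("top",(318,258))):print("bottle base near edge",ray(c,uv,0), "mid",ray(c,(uv[0],uv[1]-14),59))
for c,uv in(("side",(306,160)),("top",(377,251))):print("carton",ray(c,uv,25))
for c,uv in(("side",(288,309)),("top",(157,213))):print("flask",ray(c,uv,109))
for c,uv in(("side",(328,261)),("top",(221,260))):print("tape",ray(c,uv,24))
print("pink",ray("side",(279,155),59), "tray",ray("top",(261,216),34))
E
python3 fit.py
```

```text
[ 5.16664747e+02 -1.50674816e+02  3.86993602e-01] [[-0.2, 7.5], [-0.1, 0.5], [1.1, -1.8], [0.4, -1.7], [-0.9, 1.6], [0.5, -1.6], [0.3, -0.9], [-0.5, -0.8]]
bottle base near edge [ 473.67153632 -165.83156123    0.        ] mid [ 473.6896097  -180.02070025   59.        ]
bottle base near edge [ 445.04555208 -196.06916622    0.        ] mid [ 461.52925639 -194.82006383   59.        ]
carton [ 447.0304101  -412.53925166   25.        ]
carton [ 432.35010382 -395.955763     25.        ]
flask [631.30595495 337.34216716 109.        ]
flask [618.9334371  332.02154519 109.        ]
tape [466.49556839 121.87356666  24.        ]
tape [460.38354672 132.44120705  24.        ]
pink [ 559.25114878 -416.72179995   59.        ] tray [624.5924635  -20.25753759  34.        ]
```

>>> send_rows([
  [[0,0,0],[-28,24,-4],87],
  [[0,0,0],[-28,24,-4],87],
  [[0,0,0],[-28,24,-4],87],
  [[0,0,0],[-28,24,-4],87],
  [[0,0,0],[-28,24,-4],87],
  [[0,0,0],[-28,24,-4],87],
  [[0,0,0],[-28,24,-4],87],
  [[0,0,0],[-28,24,-4],87],
  [[0,0,0],[-28,24,-4],87],
  [[0,0,0],[-28,24,-4],87],
])

```text
time: 1.83
eef_pos: [367.2, -302.2, 263.1]
tool_rot: [-0.125, 0.992, -0.0, 0.0]
force: [0.4, 0.0, 0.3]
width: 86.9
grip_force: 0.0
```

>>> send_rows([
  [[0,0,-4],[0,0,0],87],
  [[0,0,-4],[0,0,0],87],
  [[0,-7,0],[0,0,0],87],
  [[0,-7,0],[0,0,0],87],
  [[0,-7,0],[0,0,0],87],
  [[0,-7,0],[0,0,0],87],
  [[0,-7,0],[0,0,0],87],
  [[0,-7,0],[0,0,0],87],
  [[0,-7,0],[0,0,0],87],
  [[0,0,0],[0,0,0],87],
])

```text
time: 2.67
eef_pos: [363.6, -306.0, 260.4]
tool_rot: [-0.171, 0.893, 0.081, 0.408]
force: [-1.0, -0.2, 0.2]
width: 86.9
grip_force: 0.0
```

```bash
sed -i 's/(330.8,238.8),(0,207,0)/(330.8,238.8),(0,207,30)/' fit.py; python3 fit.py
python3 - <<'E'
from h import *
s=status.get_state();print(s["time"],s["eef_pos"],s["joint_positions"]);print(np.round(R.from_quat(s["tool_rot"]).as_matrix(),3))
ims=[]
for c in ("side","top","wrist"):
    im=viewer.read_camera(c);cv2.imwrite(f"pics/{c}1.png",im);ims.append(im)
    for t in ["bottle","jar","tray_empty","carton"]:
        print(c,t,[(np.round(b["box"],1).tolist(),round(b["conf"],2)) for b in boxes_of(c,t)])
a=cv2.resize(ims[1][120:300,180:420],(560,420));b=cv2.resize(ims[2],(400,300));
m=np.zeros((600,800,3),np.uint8);m[:300,:400]=cv2.resize(a,(400,300));m[:300,400:]=b;m[300:,:400]=cv2.resize(ims[0][130:280,220:420],(400,300));m[300:,400:]=cv2.resize(ims[1][160:250,250:370],(400,300))
cv2.imwrite("pics/m1.png",m)
E
```

```text
[ 5.17431577e+02 -1.50827668e+02  3.88105472e-01] [[0.3, 1.7], [-0.3, 0.5], [0.9, -1.7], [0.2, -1.7], [-0.9, 1.5], [0.6, -1.7], [0.3, -1.0], [-0.6, -1.0]]
bottle base near edge [ 473.67153632 -165.83156123    0.        ] mid [ 473.6896097  -180.02070025   59.        ]
bottle base near edge [ 445.04555208 -196.06916622    0.        ] mid [ 461.52925639 -194.82006383   59.        ]
carton [ 447.0304101  -412.53925166   25.        ]
carton [ 432.35010382 -395.955763     25.        ]
flask [631.30595495 337.34216716 109.        ]
flask [618.9334371  332.02154519 109.        ]
tape [466.49556839 121.87356666  24.        ]
tape [460.38354672 132.44120705  24.        ]
pink [ 559.25114878 -416.72179995   59.        ] tray [624.5924635  -20.25753759  34.        ]
2.6667 [ 363.64528217 -305.96379636  260.35805976] [-0.97724683  0.09730857 -0.24705369 -0.92147942 -1.19366098  0.13093895]
[[-0.608 -0.371  0.702]
 [-0.239  0.929  0.284]
 [-0.757  0.005 -0.653]]
side bottle [([277.0, 154.6, 13.4, 27.8], 0.9), ([309.4, 192.3, 13.9, 32.7], 0.8), ([290.9, 194.9, 82.5, 78.0], 0.72)]
side jar []
side tray_empty []
side carton []
top bottle [([221.8, 259.8, 32.9, 31.8], 0.67)]
top jar [([277.9, 192.7, 131.1, 120.3], 0.31)]
top tray_empty []
top carton [([378.7, 251.6, 34.2, 26.5], 0.67), ([284.3, 201.0, 104.6, 86.8], 0.22)]
wrist bottle [([137.8, 133.3, 53.6, 89.1], 0.72), ([326.4, 137.3, 45.5, 93.5], 0.68)]
wrist jar []
wrist tray_empty []
wrist carton [([157.3, 46.8, 134.8, 84.6], 0.78)]
```

View pics/m1.png

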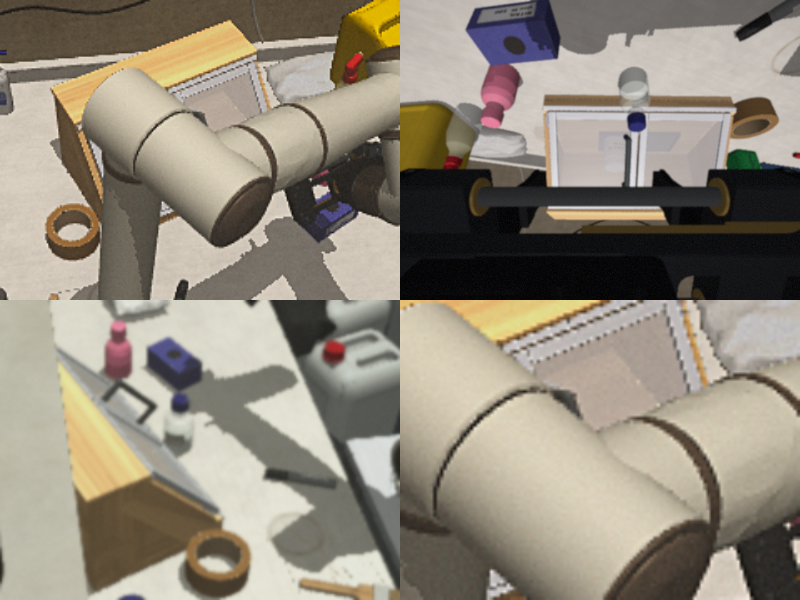

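The wrist picture shows the clear bottle with the blue cap at (326,137), the pink one at (138,133), the carton at (157,47), a grey tray near (371,193) and a whitish jar near (297,210). The required bottle is the one at (326,137) in the wrist view and (309,192) in the side view, because it is clear glass with a blue cap and stands in front of the door. I triangulate it and make one enlarged crop to confirm.

```bash
cat >> h.py <<'E'
CB=[517.4,-150.8,.3881]
def w2c(P):
    c,s=np.cos(CB[2]),np.sin(CB[2]);d=np.array(P)-[CB[0],CB[1],0];return np.round([c*d[0]+s*d[1],-s*d[0]+c*d[1],d[2]],1)
def togo(P):
    s=status.get_state();M=R.from_quat(s["tool_rot"]).as_matrix();d=M.T@(np.array(P)-s["eef_pos"]);print("tool delta",d.round(1));return d
E
python3 - <<'E'
from h import *
for c,uv in(("side",(309.4,192.3)),("wrist",(326.4,137.3))):
    p=ray(c,uv,59);print(c,p,w2c(p))
for n,uv,z in(("tray",(371,193),34),("jar",(297,210),70),("carton",(157,47),25),("tape",(353*1.4,117*1.4),24)):
    p=ray("wrist",uv,z);print(n,p,w2c(p))
# cupboard check in wrist
k=viewer.get_calibration("wrist")
im=cv2.imread("pics/wrist1.png")
for P in [(0,207,30),(0,-207,30),(0,207,0),(0,-207,0),(154,195,214),(154,-195,214),(36,-28,157)]:
    q=proj("wrist",c2w(CB,P))[0];print(P,q.round(1));cv2.circle(im,tuple(int(v) for v in q),3,(0,0,255),1)
for y in(80,-80):
    for x in(110,):
        pts=proj("wrist",c2w(CB,[(x+a,y+b,34) for a,b in((-46,-46),(-46,46),(46,46),(46,-46))])).astype(np.int32);cv2.polylines(im,[pts],True,(0,255,0),1)
cv2.imwrite("pics/w1c.png",cv2.resize(im[70:320,180:510],(792,600),interpolation=2))
E
```

```text
side [ 476.19654558 -178.6921149    59.        ] [-48.7 -10.2  59. ]
wrist [ 469.49939094 -192.78163775   59.        ] [-60.2 -20.7  59. ]
tray [601.76797951 -13.62160145  34.        ] [130.  95.  34.]
jar [ 657.66500297 -146.14452386   70.        ] [131.6 -48.8  70. ]
carton [ 447.19288707 -408.39753764   25.        ] [-162.5 -211.9   25. ]
tape [454.69733941 128.80356589  24.        ] [ 47.8 282.5  24. ]
(0, 207, 30) [466.9 148.8]
(0, -207, 30) [198.4 148.5]
(0, 207, 0) [461.5 133.6]
(0, -207, 0) [200.7 133.3]
(154, 195, 214) [439.2 290.2]
(154, -195, 214) [214.1 290.2]
(36, -28, 157) [316.6 234. ]
```

View pics/w1c.png

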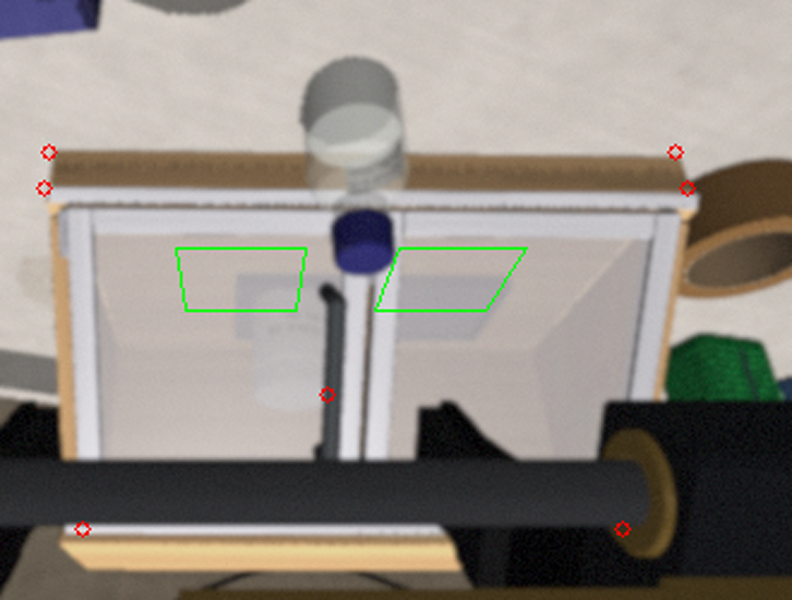

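Run:
```python
from h import *
from scipy.optimize import least_squares
src=open('fit.py').read().split('K={')[0].split('least_squares\n')[1];exec(src)
cr=lambda u,v:(180+u/2.4,70+v/2.4)
L+=[("wrist",cr(55,150),(0,-207,0)),("wrist",cr(683,160),(0,207,0)),("wrist",cr(50,188),(0,-207,30)),("wrist",cr(690,192),(0,207,30)),("wrist",cr(332,290),None)]
L=L[:-1];K={c:viewer.get_calibration(c) for c in("side","top","wrist")}
f=lambda p:np.concatenate([(proj(c,c2w(p,P),K[c])-uv).ravel() for c,uv,P in L])
r=least_squares(f,[517,-150,.38],loss="soft_l1");print(r.x,np.round(f(r.x).reshape(-1,2),1).tolist())
import h;h.CB[:]=list(r.x)
for n,u,v in(("Lfar",475,338),("Lnear",512,275),("Jnear",237,275),("Jfar",237,338)):
    print(n,w2c(ray("wrist",cr(u,v),42)),w2c(ray("wrist",cr(u,v),30)))
for n,c,uv,z in(("near base w","wrist",cr(350,58),0),("cap w","wrist",cr(362,258),118),("base s","side",(309.4,208.6),0),("cap s","side",(309.7,178),118)):
    p=ray(c,uv,z);print(n,p.round(1),w2c(p))
kw=K["wrist"]["camera_from_world"];kw=np.array(kw);print("cam",-kw[:3,:3].T@kw[:3,3])
```

```text
[ 5.16469024e+02 -1.47367871e+02  3.78785909e-01] [[0.3, 2.7], [-0.7, 1.1], [0.4, -1.2], [-0.1, -0.9], [-2.1, 1.4], [-0.4, -1.9], [-0.4, -1.3], [-0.7, -0.6], [-0.2, 0.2], [-1.7, -2.0], [-0.3, -0.4], [0.8, -0.3]]
Lfar [189.7 124.   42. ] [213.8 133.4  30. ]
Lnear [ 84.4 118.7  42. ] [103.9 127.8  30. ]
Jnear [ 86.6 -85.9  42. ] [106.2 -85.7  30. ]
Jfar [191.9 -84.7  42. ] [216.1 -84.5  30. ]
near base w [ 452.7 -198.7    0. ] [-78.3 -24.1   0. ]
cap w [ 473.7 -188.8  118. ] [-55.  -22.7 118. ]
base s [ 478.4 -152.3    0. ] [-37.2   9.5   0. ]
cap s [ 475.3 -191.3  118. ] [-54.5 -25.6 118. ]
cam [ 211.75053674 -366.36542257  317.98266543]
```

>>> send_rows([
  [[0,0,0],[11.3,13.6,29.2],87],
  [[0,0,0],[11.3,13.6,29.2],87],
  [[0,0,0],[11.3,13.6,29.2],87],
  [[0,0,0],[11.3,13.6,29.2],87],
  [[0,0,0],[11.3,13.6,29.2],87],
  [[0,0,0],[0,0,0],87],
])

```text
time: 3.92
eef_pos: [406.8, -208.5, 119.6]
tool_rot: [-0.174, 0.894, 0.085, 0.405]
force: [0.3, 0.9, -0.5]
width: 87.0
grip_force: 0.0
```

```bash
sed -i 's/^CB=.*/CB=[516.5,-147.4,.379]/' h.py
python3 - <<'E'
from h import *
s=status.get_state();print(s["time"],s["eef_pos"],s["force"])
im=viewer.read_camera("wrist");cv2.imwrite("pics/w2.png",im)
print([(np.round(b["box"],1).tolist(),round(b["conf"],2)) for b in boxes_of("wrist","bottle")])
for z in(0,118): print(z,proj("wrist",[474,-188,z]))
togo([484,-184,50])
E
```

```text
3.9167 [ 406.82000375 -208.54851266  119.59352856] [ 0.332624    0.88032455 -0.48532106]
[([271.1, 202.4, 64.3, 117.9], 0.87), ([21.6, 193.4, 43.2, 92.0], 0.65)]
0 [[275.55059956 156.04674045]]
118 [[275.18774202 273.999151  ]]
tool delta [  1.9  -2.4 109.3]
```

View pics/w2.png

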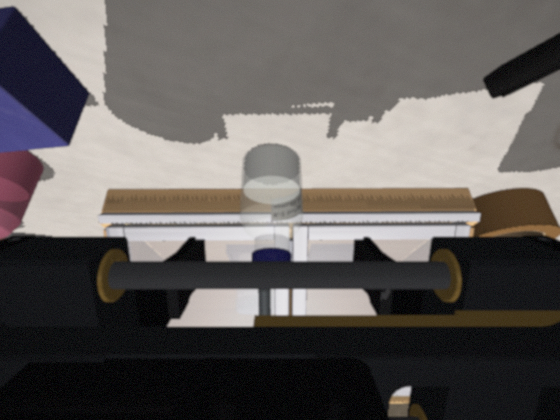

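Clear bottle at (271,202), slightly right of the gripper's line; the carton and the pink bottle are off to the left. I go in with a 5 mm correction.

>>> send_rows([
  [[0,0,0],[1,-5.5,20],87],
  [[0,0,0],[1,0,24],87],
  [[0,0,0],[0,0,24],87],
  [[0,0,0],[0,0,23],87],
  [[0,0,0],[0,0,22],87],
  [[0,0,0],[0,0,0],87],
  [[0,0,0],[0,0,0],50],
  [[0,0,0],[0,0,0],50],
  [[0,0,0],[0,0,0],50],
  [[0,0,0],[0,0,0],50],
], squeeze=15)

```text
time: 4.85
eef_pos: [488.0, -187.2, 49.7]
tool_rot: [-0.176, 0.893, 0.079, 0.407]
force: [-0.1, -0.2, -0.5]
width: 68.2
grip_force: 0.0
```

>>> send_rows([
  [[0,0,0],[0,0,0],50],
  [[0,0,0],[0,0,0],50],
  [[0,0,0],[0,0,0],50],
  [[0,0,0],[0,0,0],50],
  [[0,0,0],[0,0,0],50],
  [[0,0,0],[0,0,0],50],
])

```text
time: 5.35
eef_pos: [488.1, -185.8, 49.2]
tool_rot: [-0.176, 0.892, 0.081, 0.407]
force: [-3.1, 0.0, 6.4]
width: 55.3
grip_force: 15.0
```

Run:
```python
from h import *
s=status.get_state();M=R.from_quat(s["tool_rot"]).as_matrix();print(M.round(3).tolist(),s["width"],s["grip_force"])
# target: bottle to cupboard (-170,-45)
b=s["eef_pos"]-19*M[:,2];print(w2c(b)); t=c2w(CB,(-172,-40,0))[0]; print(t)
togo(s["eef_pos"]+[0,0,30]); togo(s["eef_pos"]+[t[0]-b[0],t[1]-b[1],0])
```

```text
[[-0.606, -0.381, 0.699], [-0.249, 0.925, 0.288], [-0.756, 0.0, -0.655]] 55.311978691111825 15.014177934426698
[-55.  -25.4  61.7]
[ 371.50562901 -248.19996222    0.        ]
tool delta [-22.7   0.  -19.6]
tool delta [ 76.7 -13.3 -88.6]
```

>>> send_rows([
  [[0,0,0],[-5.7,0,-4.9],50],
  [[0,0,0],[-5.7,0,-4.9],50],
  [[0,0,0],[12.8,-2.2,-14.8],50],
  [[0,0,0],[12.8,-2.2,-14.8],50],
  [[0,0,0],[12.8,-2.2,-14.8],50],
  [[0,0,0],[12.8,-2.2,-14.8],50],
  [[0,0,0],[12.8,-2.2,-14.8],50],
  [[0,0,0],[12.8,-2.2,-14.8],50],
  [[0,0,0],[0,0,0],50],
  [[0,0,0],[0,0,0],50],
], squeeze=20)

```text
time: 6.18
eef_pos: [384.0, -244.0, 63.3]
tool_rot: [-0.175, 0.893, 0.08, 0.406]
force: [1.2, 0.7, -2.4]
width: 55.0
grip_force: 20.0
```

>>> send_rows([
  [[0,0,0],[4,0,3.5],50],
  [[0,0,0],[4,0,3.5],50],
  [[0,0,0],[2,0,1.8],50],
  [[0,0,0],[0,0,0],50],
  [[0,0,0],[0,0,0],50],
])

```text
time: 6.6
eef_pos: [384.8, -242.7, 50.0]
tool_rot: [-0.176, 0.893, 0.081, 0.407]
force: [0.8, -0.6, -2.0]
width: 55.4
grip_force: 20.0
```

>>> send_rows([
  [[0,0,0],[0.8,0,0.7],50],
  [[0,0,0],[0,0,0],50],
  [[0,0,0],[0,0,0],50],
])

```text
time: 6.85
eef_pos: [384.7, -243.0, 49.4]
tool_rot: [-0.176, 0.893, 0.08, 0.407]
force: [-0.6, 0.2, -2.5]
width: 55.4
grip_force: 20.0
```

>>> send_rows([
  [[0,0,0],[1,0,0.9],50],
  [[0,0,0],[0,0,0],50],
  [[0,0,0],[0,0,0],50],
])

```text
time: 7.1
eef_pos: [385.0, -242.9, 49.2]
tool_rot: [-0.177, 0.892, 0.08, 0.408]
force: [-2.9, 0.0, 5.4]
width: 55.4
grip_force: 20.0
```

>>> send_rows([
  [[0,0,0],[0,0,0],87],
  [[0,0,0],[0,0,0],87],
  [[0,0,0],[0,0,0],87],
  [[0,0,0],[0,0,0],87],
  [[0,0,0],[0,0,0],87],
  [[0,0,0],[0,0,0],87],
  [[0,0,0],[0,0,0],87],
  [[0,0,0],[0,0,0],87],
])

```text
time: 7.77
eef_pos: [384.7, -243.0, 48.0]
tool_rot: [-0.176, 0.893, 0.08, 0.407]
force: [-0.5, 0.1, 0.4]
width: 86.6
grip_force: 0.0
```

Run:
```python
from h import *
s=status.get_state();M=R.from_quat(s["tool_rot"]).as_matrix();print(s["width"],s["eef_pos"],s["force"])
p=s["eef_pos"]-80*M[:,2]; print(p)
d=lambda a,b:(M.T@(np.array(b)-a)).round(1)
up=np.array(p)+[0,0,130];print("up",d(p,up))
th=np.radians(40);h=c2w(CB,(71-46*np.cos(th),-28,127+46*np.sin(th)))[0];print("handle",h,proj("top",h),proj("side",h))
pre=h+19*M[:,2]-80*M[:,2];print("pre",pre,d(up,pre))
for a in np.radians([0,10,20,40,60,83]):
    n=np.array([-np.cos(th),0,np.sin(th)]);y=np.array([0,1.,0]);c,sn=np.cos(a),np.sin(a)
    H=np.array([71,-195,127])+167*(c*y+sn*n)+46*(c*n-sn*y);W=c2w(CB,H)[0];print(np.degrees(a),W.round(1),(M.T@(W-h)).round(1))
```

```text
86.6297869748059 [ 384.69227447 -243.00973182   48.04232619] [-0.48441803  0.09528629  0.35373094]
[ 328.83845664 -265.94217639  100.52521884]
up [-98.1   0.  -85.3]
handle [ 560.08387706 -160.18135869  156.56823005] [[304.56625279 203.84742152]] [[287.96544732 177.44965233]]
pre [ 517.49534096 -177.66734767  196.58643569] [-110.9   10.   179.3]
0.0 [ 560.1 -160.2  156.6] [0. 0. 0.]
10.0 [ 543.8 -178.   174.8] [  0.6 -10.3 -28.4]
20.0 [ 531.  -199.6  191.5] [  1.1 -25.4 -54.5]
40.0 [ 516.7 -251.3  218.7] [  2.1 -67.9 -97.1]
59.99999999999999 [ 519.2 -309.2  234.7] [   3.  -122.3 -122.6]
83.0 [ 542.  -374.4  237.1] [   3.5 -191.3 -126.9]
```

>>> send_rows([
  [[0,0,0],[0,0,-20],87],
  [[0,0,0],[0,0,-30],87],
  [[0,0,0],[0,0,-30],87],
  [[0,0,0],[-24.5,0,-21.3],87],
  [[0,0,0],[-24.5,0,-21.3],87],
  [[0,0,0],[-24.5,0,-21.3],87],
  [[0,0,0],[-24.5,0,-21.3],87],
  [[0,0,0],[-18.5,1.7,29.9],87],
  [[0,0,0],[-18.5,1.7,29.9],87],
  [[0,0,0],[-18.5,1.7,29.9],87],
])

```text
time: 8.6
eef_pos: [424.2, -221.5, 214.7]
tool_rot: [-0.176, 0.893, 0.079, 0.408]
force: [-0.6, -0.2, -0.3]
width: 87.1
grip_force: 0.0
```

>>> send_rows([
  [[0,0,0],[-18.5,1.7,29.9],60],
  [[0,0,0],[-18.5,1.7,29.9],60],
  [[0,0,0],[-18.5,1.7,29.9],60],
  [[0,0,0],[0,0,0],60],
  [[0,0,0],[0,0,0],60],
])

```text
time: 9.02
eef_pos: [518.3, -175.8, 195.7]
tool_rot: [-0.177, 0.893, 0.081, 0.406]
force: [0.5, -0.3, -0.8]
width: 63.5
grip_force: 0.0
```

Run:
```python
from h import *
s=status.get_state();print(s["time"],s["eef_pos"],s["force"],s["width"],s["joint_positions"].round(2))
a=viewer.read_camera("wrist");b=viewer.read_camera("side");
print([(np.round(x["box"],1).tolist(),round(x["conf"],2)) for x in boxes_of("side","bottle")])
h=[560.08,-160.18,156.57];q=proj("wrist",h)[0];print(q);cv2.circle(a,tuple(int(v) for v in q),4,(0,0,255),1)
m=np.zeros((420,800,3),np.uint8);m[:,:500]=a[:,30:530];m[:,500:]=cv2.resize(b[120:260,240:340],(300,420));cv2.imwrite("pics/m3.png",m)
M=R.from_quat(s["tool_rot"]).as_matrix();print(M.round(3).tolist());togo(np.array(h)+19*M[:,2])
```

```text
9.0167 [ 518.26731584 -175.7682957   195.71810895] [ 0.49779993 -0.33292629 -0.79569167] 63.522632368735955 [-0.51  0.16 -0.34 -1.03 -0.76  0.  ]
[([279.4, 155.3, 15.3, 27.7], 0.85), ([334.6, 178.4, 11.0, 27.0], 0.68)]
[277.6850421  223.10333132]
[[-0.607, -0.383, 0.696], [-0.251, 0.924, 0.29], [-0.754, 0.001, -0.657]]
tool delta [-0.5  0.  80.4]
```

View pics/m3.png

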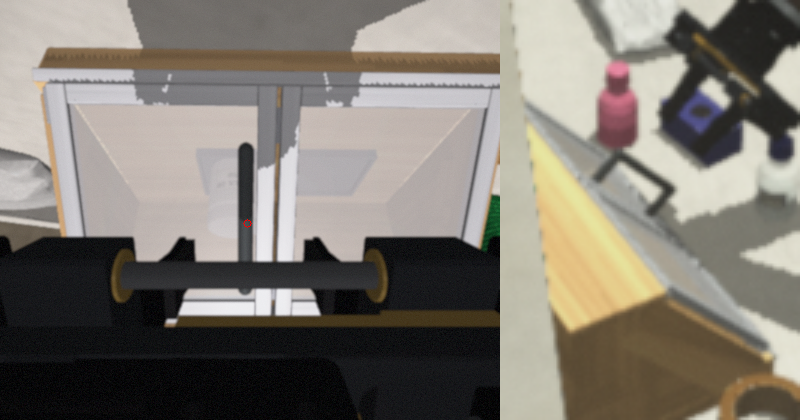

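Picture: the handle bar runs at column 246 (full picture 276), rows 143–293. My predicted point (277.7,223) lies on it, midway between the fingers, and the bottle stands clear. I go in and grip.

>>> send_rows([
  [[0,0,0],[0,0,25],60],
  [[0,0,0],[0,0,25],60],
  [[0,0,0],[0,0,16],60],
  [[0,0,0],[0,0,12],60],
  [[0,0,0],[0,0,0],60],
  [[0,0,0],[0,0,0],5],
  [[0,0,0],[0,0,0],5],
  [[0,0,0],[0,0,0],5],
  [[0,0,0],[0,0,0],5],
  [[0,0,0],[0,0,0],5],
], squeeze=30)

```text
time: 10.0
eef_pos: [571.9, -155.4, 146.1]
tool_rot: [-0.176, 0.893, 0.08, 0.407]
force: [0.2, 0.0, -0.3]
width: 34.4
grip_force: 0.0
```

>>> send_rows([
  [[0,0,0],[0,0,0],5],
  [[0,0,0],[0,0,0],5],
  [[0,0,0],[0,0,0],5],
  [[0,0,0],[0,0,0],5],
  [[0,0,0],[0,0,0],5],
  [[0,0,0],[0,0,0],5],
])

```text
time: 10.5
eef_pos: [572.6, -156.5, 145.5]
tool_rot: [-0.176, 0.893, 0.079, 0.407]
force: [1.3, -4.4, -1.4]
width: 11.3
grip_force: 30.0
```

>>> send_rows([
  [[0,0,0],[0.3,-4.7,-14.4],5],
  [[0,0,0],[0.3,-5.8,-13.9],5],
  [[0,0,0],[0.2,-7.1,-13.3],5],
  [[0,0,0],[0.3,-8.2,-12.7],5],
  [[0,0,0],[0.2,-9.3,-12],5],
  [[0,0,0],[0.3,-10.3,-11],5],
  [[0,0,0],[0,0,0],5],
], squeeze=20)

```text
time: 11.08
eef_pos: [533.1, -218.7, 195.4]
tool_rot: [-0.177, 0.893, 0.082, 0.407]
force: [-4.0, 3.9, 4.2]
width: 11.2
grip_force: 20.0
```

>>> send_rows([
  [[0,0,0],[0.3,-11.2,-10.2],5],
  [[0,0,0],[0.2,-12.1,-9.1],5],
  [[0,0,0],[0.2,-12.7,-8],5],
  [[0,0,0],[0.2,-13.5,-6.9],5],
  [[0,0,0],[0.2,-14,-5.7],5],
  [[0,0,0],[0.2,-14.4,-4.4],5],
  [[0,0,0],[0,0,0],5],
])

```text
time: 11.67
eef_pos: [530.3, -305.4, 224.2]
tool_rot: [-0.178, 0.893, 0.081, 0.406]
force: [-15.1, -2.5, 11.4]
width: 11.4
grip_force: 20.0
```

>>> send_rows([
  [[0,0,0],[0.1,-14.8,-3.2],5],
  [[0,0,0],[0.1,-15,-1.8],5],
  [[0,0,0],[0.1,-15.1,-0.6],5],
  [[0,0,0],[0.1,-15.1,0.8],5],
  [[0,0,0],[0,-6,0.6],5],
  [[0,0,0],[0,0,0],5],
  [[0,0,0],[0,0,0],5],
])

```text
time: 12.25
eef_pos: [553.7, -368.8, 225.6]
tool_rot: [-0.176, 0.893, 0.079, 0.407]
force: [-4.6, -4.7, 3.6]
width: 11.0
grip_force: 20.1
```

Run:
```python
from h import *
s=status.get_state();M=R.from_quat(s["tool_rot"]).as_matrix();H=w2c(s["eef_pos"]-19*M[:,2]);print(s["joint_positions"].round(2),s["force"],H)
d=H-[71,-195,127];n=d@[-np.cos(.698),0,np.sin(.698)];print(n,d[1],np.arctan2(n,d[1])-np.arctan2(46,167))
```

```text
[-0.76  0.37  0.03 -0.93 -1.03 -0.  ] [-4.57329285 -4.72159055  3.61600914] [ -61.7 -219.5  238. ]
173.00355593853635 -24.5 1.442692755701164
```

>>> send_rows([
  [[0,0,0],[0,0,0],28],
  [[0,0,0],[0,0,0],28],
  [[0,0,0],[0,0,0],28],
  [[0,0,0],[0,0,0],28],
  [[0,0,0],[0,0,-12],28],
  [[0,0,0],[0,0,-25],28],
  [[0,0,0],[0,0,-35],28],
  [[0,0,0],[0,0,-35],28],
  [[0,0,0],[0,0,0],60],
])

```text
time: 13.0
eef_pos: [476.8, -401.4, 301.7]
tool_rot: [-0.177, 0.893, 0.075, 0.408]
force: [0.4, -0.8, 0.5]
width: 30.4
grip_force: 0.0
```

Run:
```python
from h import *
s=status.get_state();print(s["time"],s["eef_pos"],s["force"],s["width"])
ims={c:viewer.read_camera(c) for c in("wrist","side","top")}
for c in ims:
  cv2.imwrite(f"pics/{c}4.png",ims[c])
  for t in("bottle","tray_empty","jar"): print(c,t,[(np.round(x["box"],1).tolist(),round(x["conf"],2)) for x in boxes_of(c,t)])
m=np.zeros((600,800,3),np.uint8);m[:300,:400]=cv2.resize(ims["wrist"],(400,300));m[:300,400:]=cv2.resize(ims["side"][130:280,240:440],(400,300));m[300:,:]=cv2.resize(ims["top"][130:295,180:620][:,:440],None,fx=2,fy=2)[:300,:800] if 0 else cv2.resize(ims["top"][150:285,180:540],(800,300));cv2.imwrite("pics/m4.png",m)
```

```text
13.0 [ 476.84603751 -401.36265404  301.66979416] [ 0.35375065 -0.81173904  0.48088739] 30.39177650813225
wrist bottle [([238.0, 65.9, 51.3, 99.8], 0.78), ([510.8, 12.7, 73.6, 25.4], 0.57), ([417.4, 169.8, 283.4, 182.2], 0.35)]
wrist tray_empty [([447.0, 162.2, 77.8, 34.9], 0.81)]
wrist jar [([380.7, 177.8, 43.8, 60.7], 0.95)]
side bottle [([334.0, 177.0, 14.0, 32.0], 0.91), ([308.8, 160.5, 24.9, 25.2], 0.71), ([289.7, 193.4, 80.4, 166.5], 0.29)]
side tray_empty []
side jar []
top bottle [([337.2, 264.9, 22.7, 33.7], 0.75), ([375.8, 218.0, 18.2, 26.8], 0.63)]
top tray_empty [([255.1, 218.3, 19.5, 30.5], 0.77)]
top jar []
```

View pics/m4.png

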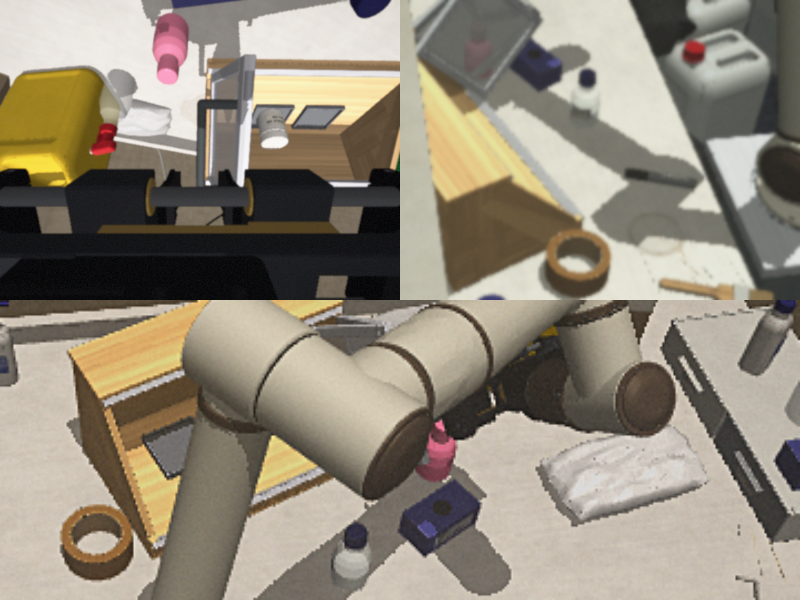

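Wrist picture: door stacked at the right, jar in the right tray (381,178), empty left tray at (447,162). The bottle stands on the worktop at (337,265) in the top view and (334,177) in the side view. I measure the tray and the bottle.

Run:
```python
from h import *
a=cv2.imread("pics/wrist4.png");x0,y0=395,130;c=a[y0:200,x0:500]
hsv=cv2.cvtColor(c,cv2.COLOR_BGR2HSV);m=((hsv[...,1]<60)&(hsv[...,2]<190)).astype(np.uint8)
n,l,st,ct=cv2.connectedComponentsWithStats(m);i=1+np.argmax(st[1:,4]);print(st[i],ct[i]+[x0,y0])
cnt=max(cv2.findContours((l==i).astype(np.uint8),0,2)[0],key=cv2.contourArea);h=cv2.convexHull(cnt)
q=cv2.approxPolyDP(h,5,True)[:,0]+[x0,y0]
for p in q: print(p,w2c(ray("wrist",p,42)),w2c(ray("wrist",p,30)))
p=ray("wrist",ct[i]+[x0,y0],36);print("centroid",p,w2c(p))
for b in((447,162.2),): print(w2c(ray("wrist",b,36)))
print("jar",w2c(ray("wrist",(380.7,177.8),71)))
for cc,uv in(("top",(337.2,264.9)),("side",(334,177)),("wrist",(238+0,65.9))):
    print(cc,ray(cc,uv,59))
for P in((0,207,30),(0,-207,30),(0,207,0),(0,195,30)): print(P,proj("wrist",c2w(CB,P)))
cv2.imwrite("pics/w4c.png",cv2.resize(a[60:240,300:560],(780,540),interpolation=2))
t=cv2.imread("pics/top4.png")[230:300,300:380]
```

```text
[  14   17   74   34 1780] [444.22134831 163.51011236]
[482 150] [ 96.9 123.   42. ] [112.1 136.3  30. ]
[454 180] [189.6 126.7  42. ] [208.4 140.2  30. ]
[409 179] [186.8  37.6  42. ] [205.5  47.6  30. ]
[430 147] [89.9 32.7 42. ] [104.9  42.5  30. ]
centroid [618.5283707  -14.76023571  36.        ] [143.9  85.5  36. ]
[139.8  88.4  36. ]
jar [138.2 -37.4  71. ]
top [ 371.17740268 -242.17256988   59.        ]
side [ 366.33193399 -252.20807656   59.        ]
wrist [ 548.31467783 -417.38727685   59.        ]
(0, 207, 30) [[583.06737302  99.584998  ]]
(0, -207, 30) [[285.51622177  97.22006425]]
(0, 207, 0) [[573.46891057  84.37562813]]
(0, 195, 30) [[574.53252524  99.51716311]]
```

View pics/w4c.png

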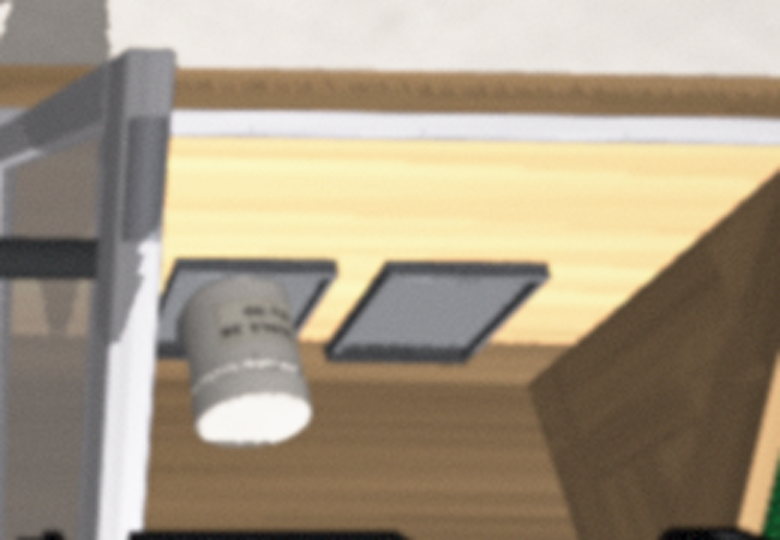

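>>> send_rows([
  [[0,0,0],[0,36,-2],87],
  [[0,0,0],[0,36,0],87],
  [[0,0,0],[0,36,0],87],
  [[0,0,0],[0,36,0],87],
  [[0,0,0],[0,36,0],87],
  [[0,0,0],[0,36,10],87],
  [[0,0,0],[0,36,20],87],
  [[0,0,0],[0,36,30],87],
  [[0,0,0],[0,0,0],87],
  [[0,0,0],[0,0,0],87],
])

```text
time: 14.43
eef_pos: [409.1, -116.2, 259.3]
tool_rot: [-0.179, 0.892, 0.082, 0.406]
force: [-0.0, -0.4, -0.0]
width: 87.1
grip_force: 0.0
```

Run:
```python
from h import *
s=status.get_state();print(s["time"],s["eef_pos"],w2c(s["eef_pos"]),s["width"],s["joint_positions"].round(2))
a=viewer.read_camera("wrist");cv2.imwrite("pics/w5.png",a)
for t in("bottle","tray_empty","jar"): print(t,[(np.round(x["box"],1).tolist(),round(x["conf"],2)) for x in boxes_of("wrist",t)])
for y in (84,):
    for x in(145,):
      for z,col in((30,(0,255,0)),(42,(0,0,255))):
        pts=proj("wrist",c2w(CB,[(x+i,y+j,z) for i,j in((-46,-46),(-46,46),(46,46),(46,-46))])).astype(np.int32);print(z,pts.tolist());cv2.polylines(a,[pts],True,col,1)
for P in((0,207,30),(0,207,0),(0,0,0),(0,0,30)): 
    q=proj("wrist",c2w(CB,P))[0];cv2.circle(a,tuple(int(v) for v in q),3,(255,0,255),1)
cv2.imwrite("pics/w5m.png",cv2.resize(a,(800,600),interpolation=2))
```

```text
14.4333 [ 409.14512542 -116.21210601  259.32013263] [-88.2  68.7 259.3] 87.05351865860226 [-0.45 -0.16 -0.5  -0.89 -0.81 -0.22]
bottle [([195.9, 186.6, 389.9, 227.8], 0.35)]
tray_empty [([283.2, 165.4, 64.2, 37.7], 0.59)]
jar [([203.5, 185.3, 47.4, 63.3], 0.8), ([283.0, 166.1, 64.7, 39.6], 0.48)]
30 [[260, 145], [321, 145], [314, 178], [262, 178]]
42 [[259, 152], [321, 152], [314, 184], [262, 184]]
```

View pics/w5m.png

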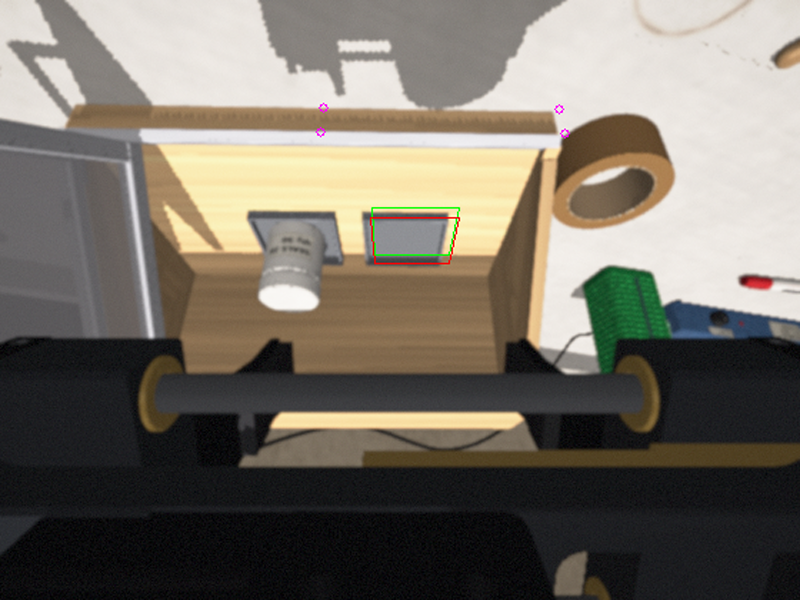

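Picture (800-px scale): empty tray at x 363–449, y 210–265, about 9 mm further right (-y) than my overlay. So the tray is near (146, 77) in the cupboard frame. Back to the bottle.

>>> send_rows([
  [[0,0,0],[18,-18,-13.4],87],
  [[0,0,0],[18,-18,-13.4],87],
  [[0,0,0],[18,-18,-13.4],87],
  [[0,0,0],[18,-18,-13.4],87],
  [[0,0,0],[18,-18,-13.4],87],
  [[0,0,0],[18,-18,-13.4],87],
  [[0,0,0],[24.6,0,21.3],87],
  [[0,0,0],[24.6,0,21.3],87],
  [[0,0,0],[24.6,0,21.3],87],
  [[0,0,0],[24.6,0,21.3],87],
])

```text
time: 15.47
eef_pos: [328.0, -272.2, 99.5]
tool_rot: [-0.174, 0.893, 0.078, 0.407]
force: [0.9, -0.4, 0.4]
width: 87.1
grip_force: 0.0
```

Run:
```python
from h import *
s=status.get_state();M=R.from_quat(s["tool_rot"]).as_matrix();print(s["time"],s["eef_pos"],s["width"],s["joint_positions"].round(2),M.round(3).tolist())
togo([384.7,-243,49])
viewer.read_camera("wrist")
print([(np.round(x["box"],1).tolist(),round(x["conf"],2)) for x in boxes_of("wrist","bottle")],proj("wrist",[[371,-248,0],[371,-248,118]]))
```

```text
15.4667 [ 328.00014589 -272.1701195    99.50744168] 87.08358006693621 [-1.06  0.31 -0.48 -1.08 -1.01  0.6 ] [[-0.608, -0.375, 0.7], [-0.248, 0.927, 0.282], [-0.755, -0.002, -0.656]]
tool delta [-3.6  5.9 81.1]
[([287.6, 224.0, 72.3, 160.6], 0.68), ([86.7, 234.3, 51.3, 2.7], 0.45)] [[280.04266597 166.62304919]
 [282.64992201 304.88386439]]
```

>>> send_rows([
  [[0,0,0],[-1.8,5.9,15],87],
  [[0,0,0],[-1.8,0,22],87],
  [[0,0,0],[0,0,22],87],
  [[0,0,0],[0,0,22],87],
  [[0,0,0],[0,0,0],87],
  [[0,0,0],[0,0,0],50],
  [[0,0,0],[0,0,0],50],
  [[0,0,0],[0,0,0],50],
  [[0,0,0],[0,0,0],50],
  [[0,0,0],[0,0,0],50],
], squeeze=15)

```text
time: 16.4
eef_pos: [385.2, -240.4, 51.2]
tool_rot: [-0.176, 0.893, 0.079, 0.407]
force: [-0.1, 0.6, 0.3]
width: 61.6
grip_force: 0.0
```

>>> send_rows([
  [[0,0,0],[0,0,0],50],
  [[0,0,0],[0,0,0],50],
  [[0,0,0],[0,0,0],50],
  [[0,0,0],[0,0,0],50],
  [[0,0,0],[0,0,0],50],
], squeeze=20)

```text
time: 16.82
eef_pos: [385.6, -240.2, 51.0]
tool_rot: [-0.176, 0.893, 0.08, 0.407]
force: [-1.5, -1.8, 6.2]
width: 55.3
grip_force: 20.0
```

Run:
```python
from h import *
s=status.get_state();M=R.from_quat(s["tool_rot"]).as_matrix();e=s["eef_pos"];b=e-19*M[:,2];print(e,b,w2c(b),s["width"],s["grip_force"])
d=lambda v:(M.T@np.array(v)).round(1)
t=c2w(CB,(146,77,0))[0];print("target base",t)
print("up170",d([0,0,170]))
pre=c2w(CB,(-60,77,0))[0]; print("to front",d([pre[0]-b[0],pre[1]-b[1],0]))
print("in",d([t[0]-pre[0],t[1]-pre[1],0]), "down10",d([0,0,-10]))
```

```text
[ 385.55789057 -240.21158769   50.95000104] [ 372.27805616 -245.64936849   63.4029741 ] [-170.3  -37.9   63.4] 55.33549950481745 19.979158535315946
target base [623.64976868 -21.8455215    0.        ]
up170 [-128.4   -0.2 -111.4]
to front [-73.2 113.7  84.2]
in [-135.    -2.2  155.6] down10 [7.6 0.  6.6]
```

>>> send_rows([
  [[0,0,0],[-17.6,0,-15.3],50],
  [[0,0,0],[-17.6,0,-15.3],50],
  [[0,0,0],[-17.6,0,-15.3],50],
  [[0,0,0],[-12.2,19,14],50],
  [[0,0,0],[-12.2,19,14],50],
  [[0,0,0],[-12.2,19,14],50],
  [[0,0,0],[-12.2,19,14],50],
  [[0,0,0],[-12.2,19,14],50],
  [[0,0,0],[-12.2,19,14],50],
  [[0,0,0],[0,0,0],50],
])

```text
time: 17.65
eef_pos: [444.5, -87.4, 120.0]
tool_rot: [-0.177, 0.892, 0.083, 0.406]
force: [-0.6, 0.8, -2.6]
width: 55.3
grip_force: 20.0
```

Run:
```python
from h import *
s=status.get_state();M=R.from_quat(s["tool_rot"]).as_matrix();e=s["eef_pos"];b=e-19*M[:,2];print(e,w2c(b),s["width"],s["force"],s["joint_positions"].round(2))
t=c2w(CB,(146,77,63.4+34+22))[0]; print((M.T@(t-b)).round(1))
```

```text
[444.51101991 -87.38361589 119.9919856 ] [-59.   82.1 132.5] 55.305095784847175 [-0.58599872  0.82967431 -2.55448228] [-0.5   0.14 -0.6  -1.3  -0.66  0.34]
[-124.6   -8.2  163.2]
```

>>> send_rows([
  [[0,0,0],[-13.8,-0.9,18.1],50],
  [[0,0,0],[-13.8,-0.9,18.1],50],
  [[0,0,0],[-13.8,-0.9,18.1],50],
  [[0,0,0],[-13.8,-0.9,18.1],50],
  [[0,0,0],[-13.8,-0.9,18.1],50],
  [[0,0,0],[-13.8,-0.9,18.1],50],
  [[0,0,0],[-13.8,-0.9,18.1],50],
  [[0,0,0],[-13.8,-0.9,18.1],50],
  [[0,0,0],[-13.8,-0.9,18.1],50],
  [[0,0,0],[0,0,0],50],
])

```text
time: 18.48
eef_pos: [639.7, -20.5, 106.1]
tool_rot: [-0.177, 0.893, 0.081, 0.406]
force: [0.1, 0.7, -1.4]
width: 55.2
grip_force: 20.0
```

Run:
```python
from h import *
s=status.get_state();M=R.from_quat(s["tool_rot"]).as_matrix();e=s["eef_pos"];b=e-19*M[:,2];print(s["time"],e,w2c(b),s["width"],s["force"],s["joint_positions"].round(2),M.round(3).tolist())
ims={c:viewer.read_camera(c) for c in("wrist","top")}
for c in ims:
  cv2.imwrite(f"pics/{c}6.png",ims[c])
  for t in("bottle","tray_empty","jar"): print(c,t,[(np.round(x["box"],1).tolist(),round(x["conf"],2)) for x in boxes_of(c,t)])
m=np.zeros((600,800,3),np.uint8)
m[:,:400]=cv2.resize(ims["top"][150:270,210:290],(400,600));a=ims["wrist"]
pts=proj("wrist",c2w(CB,[(146+i,77+j,42) for i,j in((-46,-46),(-46,46),(46,46),(46,-46))])).astype(np.int32);print(pts.tolist())
m[:300,400:]=cv2.resize(a,(400,300));m[300:,400:]=cv2.resize(a[80:230,180:380],(400,300))
cv2.imwrite("pics/m6.png",m)
```

```text
18.4833 [639.66575424 -20.51765939 106.10864205] [147.   72.1 118.6] 55.19737934555316 [ 0.11566393  0.70526197 -1.35498846] [-0.15  0.36 -0.3  -1.28 -0.42  0.06] [[-0.607, -0.382, 0.697], [-0.25, 0.924, 0.288], [-0.754, 0.0, -0.657]]
wrist bottle [([278.1, 228.2, 108.1, 172.8], 0.89)]
wrist tray_empty [([290.4, 131.5, 182.7, 112.2], 0.59)]
wrist jar [([75.0, 174.8, 150.0, 164.7], 0.87)]
top bottle [([376.0, 218.7, 20.2, 27.7], 0.56), ([347.2, 190.6, 60.7, 66.1], 0.41)]
top tray_empty [([264.9, 221.6, 23.7, 17.6], 0.49)]
top jar []
[[199, 94], [377, 95], [341, 187], [226, 187]]
```

View pics/m6.png

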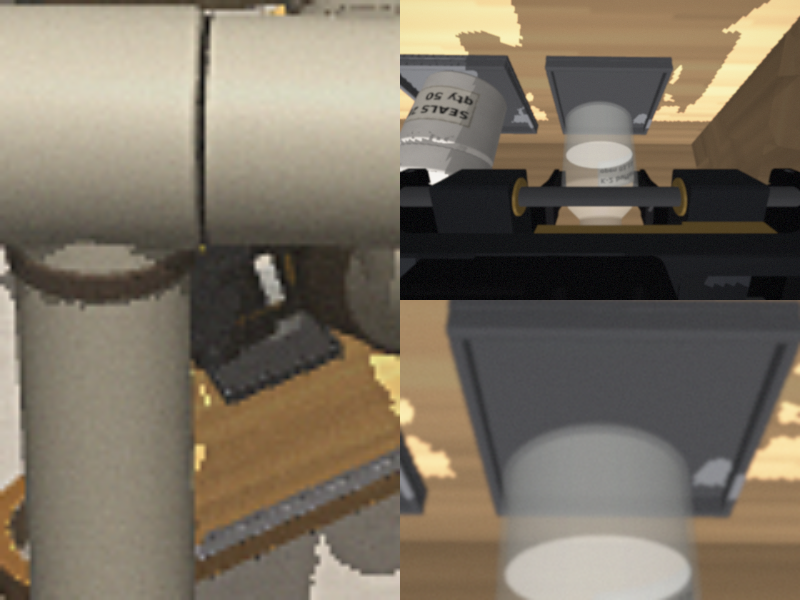

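Run:
```python
from h import *
print(w2c(ray("wrist",(278,142.5),56)),w2c(ray("wrist",(231.5,165),56)),w2c(ray("wrist",(325,165),56)))
for q in((204,95),(381,95),(346,187),(228.5,187)):print(w2c(ray("wrist",q,42)))
```

```text
[120.4  71.6  56. ] [142.  43.  56.] [141.5 100.9  56. ]
[100.3  33.5  42. ]
[ 99.5 124.4  42. ]
[190.9 126.   42. ]
[191.7  33.   42. ]
```

The tray centre comes out at (146, 79) and the bottle is at (149, 72), base about 21 mm above the tray floor. I shift 7 mm to +y and 3 mm back, then lower.

>>> send_rows([
  [[0,0,0],[1,3.7,-1.1],50],
  [[0,0,0],[1,3.7,-1.1],50],
  [[0,0,0],[0,0,0],50],
  [[0,0,0],[4.5,0,4],50],
  [[0,0,0],[4.5,0,4],50],
  [[0,0,0],[3,0,2.6],50],
  [[0,0,0],[0.8,0,0.7],50],
  [[0,0,0],[0,0,0],50],
  [[0,0,0],[0,0,0],50],
])

```text
time: 19.63
eef_pos: [631.9, -16.2, 90.3]
tool_rot: [-0.176, 0.893, 0.08, 0.407]
force: [-0.3, 0.9, -2.7]
width: 55.5
grip_force: 20.0
```

>>> send_rows([
  [[0,0,0],[-1.2,0,1.4],50],
  [[0,0,0],[1.5,0,1.3],50],
  [[0,0,0],[1,0,0.9],50],
  [[0,0,0],[0,0,0],50],
  [[0,0,0],[0,0,0],50],
])

```text
time: 20.05
eef_pos: [633.5, -15.4, 86.7]
tool_rot: [-0.176, 0.893, 0.08, 0.407]
force: [0.2, 0.1, -2.1]
width: 55.3
grip_force: 20.0
```

>>> send_rows([
  [[0,0,0],[0.8,0,0.7],50],
  [[0,0,0],[0,0,0],50],
  [[0,0,0],[0,0,0],50],
])

```text
time: 20.3
eef_pos: [633.5, -15.5, 85.7]
tool_rot: [-0.176, 0.893, 0.08, 0.407]
force: [-0.4, -0.6, -1.7]
width: 55.4
grip_force: 20.0
```

>>> send_rows([
  [[0,0,0],[0.8,0,0.7],50],
  [[0,0,0],[0,0,0],50],
  [[0,0,0],[0,0,0],50],
])

```text
time: 20.55
eef_pos: [633.9, -15.4, 85.1]
tool_rot: [-0.176, 0.893, 0.08, 0.407]
force: [0.1, -0.1, -0.3]
width: 55.6
grip_force: 20.0
```

>>> send_rows([
  [[0,0,0],[0.5,0,0.4],50],
  [[0,0,0],[0,0,0],50],
  [[0,0,0],[0,0,0],76],
  [[0,0,0],[0,0,0],76],
  [[0,0,0],[0,0,0],76],
  [[0,0,0],[0,0,0],76],
  [[0,0,0],[0,0,0],76],
  [[0,0,0],[0,0,0],76],
])

```text
time: 21.22
eef_pos: [633.5, -15.4, 83.9]
tool_rot: [-0.176, 0.893, 0.08, 0.407]
force: [0.1, -0.2, 0.4]
width: 75.3
grip_force: 0.0
```

>>> send_rows([
  [[0,0,0],[0,0,-12],76],
  [[0,0,0],[0,0,-20],76],
  [[0,0,0],[0,0,-28],76],
  [[0,0,0],[0,0,-35],76],
  [[0,0,0],[0,0,-35],76],
  [[0,0,0],[0,0,-35],76],
  [[0,0,0],[0,0,-35],76],
  [[0,0,0],[0,0,0],76],
  [[0,0,0],[0,0,0],76],
])

```text
time: 21.97
eef_pos: [493.0, -73.1, 217.8]
tool_rot: [-0.176, 0.892, 0.079, 0.409]
force: [1.0, -0.4, -0.7]
width: 76.0
grip_force: 0.0
```

Run:
```python
from h import *
s=status.get_state();print(s["time"],s["eef_pos"],s["force"],s["width"])
a=viewer.read_camera("wrist");b=viewer.read_camera("side")
for t in("bottle","tray_empty","jar"): print(t,[(np.round(x["box"],1).tolist(),round(x["conf"],2)) for x in boxes_of("wrist",t)])
m=np.zeros((600,800,3),np.uint8);m[:,:500]=cv2.resize(a[60:330,150:375],(500,600));m[:300,500:]=cv2.resize(a,(300,300));m[300:,500:]=cv2.resize(b[110:260,240:390],(300,300))
cv2.imwrite("pics/m7.png",m)
```

```text
21.9667 [492.96792036 -73.06475068 217.7865051 ] [ 1.0478638  -0.35378022 -0.67499551] 75.98076216344639
bottle [([277.5, 186.9, 45.2, 104.9], 0.7)]
tray_empty [([280.2, 148.9, 84.3, 50.3], 0.78)]
jar [([176.3, 173.5, 61.0, 85.6], 0.97)]
```

View pics/m7.png

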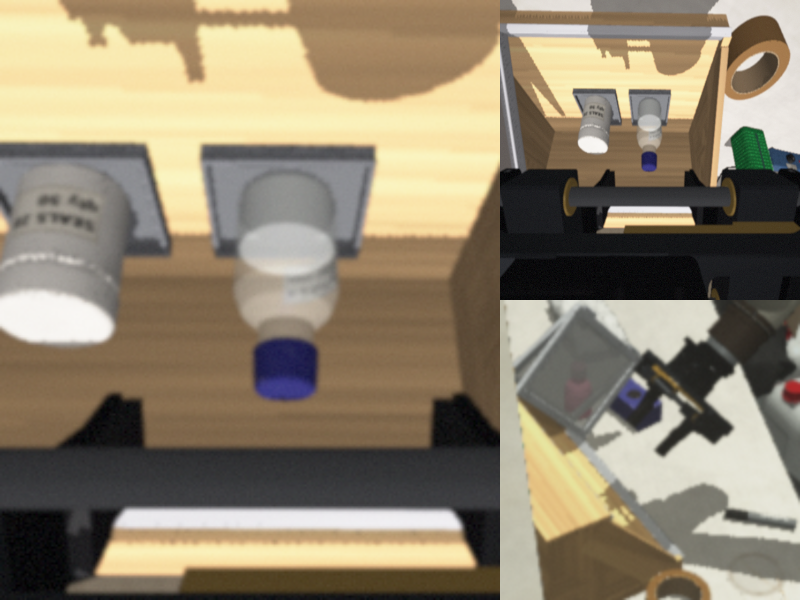

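The last picture shows the bottle upright in the middle of the left tray (277,187), the jar undisturbed, and the door still folded open. The gripper is clear of everything, so I hand in.

```bash
python3 -c "
from h import *
print(robot.hand_in())"
```

```text
the job is handed in; nothing more can be done
None
```

I set the bottle aside, folded the door fully open to about 1.44 rad, and stood the bottle upright in the empty left tray. The jar and the other things looked undisturbed in the last pictures. I handed the job in at about 22 s of robot time; it returned no verdict.

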